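# Build up the calibration jet column on the manifold

## Robot

A 6-joint arm with a two-finger parallel gripper is mounted at the origin on the work surface. World frame = base frame: x ahead of the robot, y to its left, z up, the work surface at z = 0. Lengths are in m, angles in rad, forces in N, time in s.
With the tool pointing down it reaches from about 0.375 to 0.975 m from the base axis. Payload 3.8 kg.
Tool frame: the origin (TCP) lies on the centre line of the jaws, within the pads' length; the fingertips stand 25 mm ahead of it and the grasp point (between the pads) lies 6 mm ahead of it; y points along the fingers, z is the direction in which the jaws open and shut, and the axes are right-handed (so a half turn about y gives the same grasp; the last joint's range is limited). The gripper opens to 85 mm and grips with 20 to 120 N. Pads are 22 mm wide; open, the fingers measure 114 mm over their backs; the gripper's body (76 mm by 85 mm) begins 54 mm behind the grasp point. The pads swing forward as they close: fully open they stand 13 mm farther back than shut.
Start: joints at [1.207, 0.264, 1.604, -0, 1.274, -0.037], TCP at [0.217, 0.639, 0.256] pointing down, gripper open.
Joint ranges: [-2.63, 2.63], [-0.94, 2.18], [0.31, 2.57], [-1.31, 4.45], [0, 2.66], [-2.55, 2.55]. Speed limits (rad/s): [2.57, 2.57, 3.14, 3.14, 3.14, 3.14].

## Interface

Orientations are given as a rotation vector (axis times angle).
In Python, from workcell import bot gives the robot as it stands.
- The arm moves only by the shell command python3 -m jog 'ROWS' [FORCE]. ROWS is JSON, a list of rows, each a list of 5 numbers: the shift along the world's x, y, z in mm, then the turn about the world's z in degrees, then the finger opening in mm, from 0 to 85.4. A call has exactly 10 rows; each row is the pose to reach, as a shift and turn from the pose commanded when the call began; what a row does not reach only later rows make up. A row lasts 1/8 s, in which the tool goes at most 62.5 mm and 10.7 degrees, less where a joint would pass 70% of its speed; a pose out of reach is approached as far as the arm can. A call with a gripper value outside its range is refused whole. The fingers move at their own pace and stop on an object; FORCE is the grip in N (left out, the last holds). Time passes only in rows, so rows that repeat a pose let the fingers close, or fill a call up. It gives the time, the measured TCP pose, the force and the opening at its end, in the units of the state.
- bot.read_state(): the state, without advancing time (a new reading comes with each control period).
- bot.read_camera(name): name is "scene" or "side" or "wrist"; returns a dict with "pixels" (400x640x3 uint8, red, green, blue), "fx", "fy", "cx", "cy" (pixels), "R" (3x3) and "t" (3): a world point X has camera coordinates R X + t. Camera axes: x right, y down, z forward; pixel columns grow to the right and rows downward; lengths in m; the calibration is good to about 2 mm. A picture is of the moment at which its call begins. There is no depth.
- bot.finish_job(): hands the job in, once; it reports no verdict.
The state is a dict: "time": time; "q": joint angles; "joint_vel": joint speeds; "joint_torque": joint torques, N m; "tool_pos": TCP position; "tcp_rot": TCP orientation; "wrist_force": force on the tool from outside, world axes, zero at the start; "torque": the same for the moment, N m; "width": opening from 0.0 (shut) to 1.0 (fully open).
Only numpy, scipy, OpenCV 4.12 (cv2) and the standard library are available. Lean on these libraries where they do the work, as an engineer would, in place of code of your own. Each camera call takes 0.05 s, during which the arm holds its last target.

## Task

Build the calibration jet column on the grey cast manifold's upright spigot, one part at a time from the bottom up: first the low wide stainless flange collar, then the straight green coupling, then the stepped brass reducer, and the tapered white ceramic nozzle on top. Seat each part upright and fully home, socket over the spigot beneath it, let go of it before you fetch the next, and leave the tap tubes standing undisturbed in their stand.

Things in the scene. Friction and masses are not known exactly. Their poses are not given: they have to be found in the camera images.
- manifold: Target, fixed: grey cast block, 40 mm high, with a round pad (72 mm across) whose face is 45 mm above the bench and carries one upright steel spigot: 35 mm diameter for 4 mm, then tapering to 22 mm at its top, 12 mm above the pad. Origin: on the spigot axis at bench level. z up, x along the block, which reaches from -55 to +95 mm (nipples to +103) in x and 50 mm either side in y.
- flange: Low, wide stainless collar, widest and lowest of the loose parts: disc 64 mm diameter, 28 mm tall to its shoulder, with a spigot like the manifold's on top (12 mm; 40 mm in all). Socket underneath 40 mm diameter, 14 mm deep: sits over a spigot with 2.5 mm play all round. 0.32 kg. Origin: centre of its underside; z up. Starts upright.
- coupling: Green anodized coupling: straight cylinder 54 mm diameter, 44 mm tall to its shoulder, with a spigot like the manifold's on top (12 mm; 56 mm in all) and a 40 mm socket, 14 mm deep, underneath. 0.16 kg. Origin: centre of its underside; z up. Starts upright.
- reducer: Brass reducer: skirt 54 mm diameter up to 14 mm, hexagon 62 mm across corners from 14 to 26 mm, round neck 40 mm diameter from 26 to 46 mm (shoulder), then a small spigot: 24 mm diameter for 4 mm, tapering to 14 mm, 12 mm tall (58 mm in all). Socket underneath 40 mm diameter, 14 mm deep. 0.3 kg. Origin: centre of its underside; z up. Starts upright.
- nozzle: White ceramic nozzle: base 40 mm diameter up to 22 mm, tapering to a round neck 22 mm diameter from 38 to 62 mm (its flat top). Socket underneath 29 mm diameter, 14 mm deep: fits home only on the reducer's small spigot, with 2.5 mm play all round. 0.09 kg. Origin: centre of its underside; z up. Starts upright.
- stand: Obstacle, fixed: slotted steel stand, block 60 x 160 x 50 mm (x, y, z of its own frame), holding three tap tubes in a row along its y, 50 mm apart. Origin: centre of its underside, on the bench.
- tube0: Loose stainless tap tube, 12 mm diameter, 140 mm long, standing upright in the stand's slot at y = -50 mm of the stand; its top is 150 mm above the bench. Origin: centre of its lower end, 10 mm above the bench; z up along the tube. Must stay in place.
- tube1: Loose stainless tap tube, 12 mm diameter, 140 mm long, standing upright in the stand's slot at y = 0 mm of the stand; its top is 150 mm above the bench. Origin: centre of its lower end, 10 mm above the bench; z up along the tube. Must stay in place.
- tube2: Loose stainless tap tube, 12 mm diameter, 140 mm long, standing upright in the stand's slot at y = 50 mm of the stand; its top is 150 mm above the bench. Origin: centre of its lower end, 10 mm above the bench; z up along the tube. Must stay in place.
Things that resemble listed ones, but are neither listed nor needed, are in the scene too. Of the things that look like the nozzle, take the one that is farthest to the robot's right at the start.

How it is judged:
By the outcome, as a careful person would: the job done as asked, in the order asked, and still so for the second after the job is handed in, with the robot touching nothing.
It also fails if it takes over 109 s, if anything falls off the work surface, if the arm or the gripper's body presses on something with over 40 N, if the wrist force passes 120 N, or if a joint passes its speed limit or range.

## Working session

There is one attempt and no reset: what is moved stays moved. The work goes in short steps, Python scripts to look and compute and a shell command to move; the robot and the scene stay as the last step left them, time stands still between calls to the robot, and variables do not carry over. Pictures are saved under pics/ and viewed, and the job is handed in when it is done.

```bash
mkdir -p pics; ls
python3 - <<'E'
from workcell import bot
import cv2
s=bot.read_state();print(s)
for n in("scene","side","wrist"):
    c=bot.read_camera(n);cv2.imwrite(f"pics/{n}0.png",c["pixels"][:,:,::-1]);print(n,c["fx"],c["cx"],c["cy"],c["R"],c["t"])
E
```

```text
pics
{'time': 0.0, 'q': array([ 1.20711169e+00,  2.64745534e-01,  1.60540522e+00, -2.75808525e-06,
        1.27369554e+00, -3.69165018e-02]), 'joint_vel': array([-0.00029611, -0.00177473, -0.00099271,  0.00109687,  0.001538  ,
       -0.0012932 ]), 'joint_torque': array([ 1.49440995e-03, -5.15100861e+01, -3.67330348e+01, -2.48435354e-04,
        1.28308157e-02, -3.76220987e-05]), 'tool_pos': array([0.21643194, 0.63863331, 0.25495024]), 'tcp_rot': array([-1.55775527,  0.25686523, -0.25616218]), 'wrist_force': array([-0.0570153 , -0.49950314,  0.15071824]), 'torque': array([ 0.00028698,  0.08158314, -0.04728663]), 'width': 1.0009482482697396}
scene 377.691799336816 323.9725549718664 200.37935995912318 [[-0.69962964  0.71429182  0.01748025]
 [ 0.48581722  0.49349947 -0.72141521]
 [-0.52392748 -0.49623126 -0.69228212]] [ 0.35836515 -0.24020612  1.13137425]
side 378.4096965615059 317.9416375115893 201.5626752835484 [[ 0.99350127 -0.11299217 -0.0137109 ]
 [-0.08279434 -0.63475822 -0.76826239]
 [ 0.07810453  0.76440485 -0.63998821]] [-0.54104528  0.08343371  0.79324822]
wrist 299.16998708042877 317.9478605108108 198.93035532326763 [[ 0.32167071  0.94684759 -0.00275587]
 [ 0.90239853 -0.30568618  0.30369864]
 [ 0.28671389 -0.10017785 -0.95276416]] [-0.67242356 -0.03818088  0.38147268]
```

View pics/scene0.png

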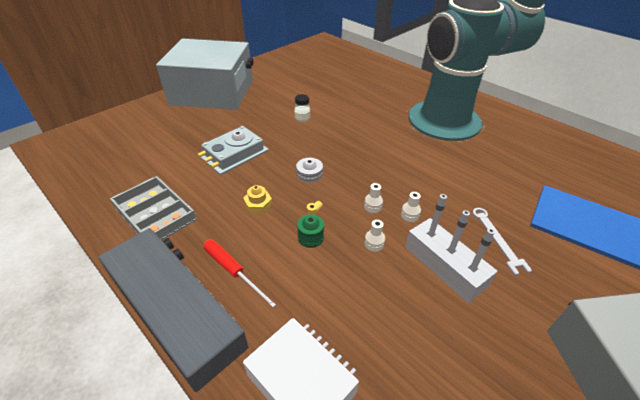

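View pics/side0.png

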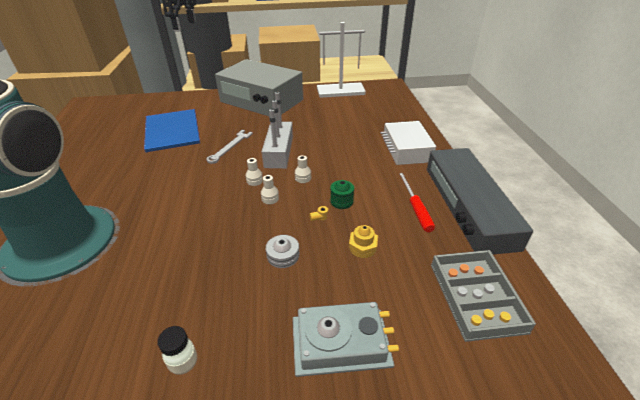

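View pics/wrist0.png

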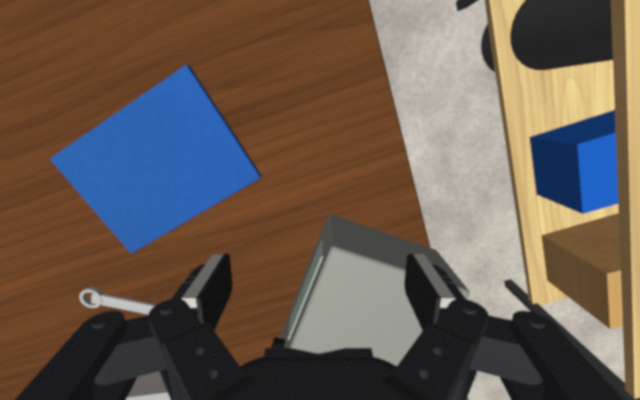

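Run:
```python
import cv2
a=cv2.imread("pics/scene0.png")[110:310,180:540];b=cv2.imread("pics/side0.png")[80:380,150:410]
cv2.imwrite("pics/sc_a.png",cv2.resize(a,None,fx=2.2,fy=2.2,interpolation=cv2.INTER_CUBIC))
cv2.imwrite("pics/sd_a.png",cv2.resize(b[:200],None,fx=3,fy=3,interpolation=cv2.INTER_CUBIC))
cv2.imwrite("pics/sd_b.png",cv2.resize(b[130:],None,fx=3,fy=3,interpolation=cv2.INTER_CUBIC))
```

```text
(no output)
```

View pics/sc_a.png

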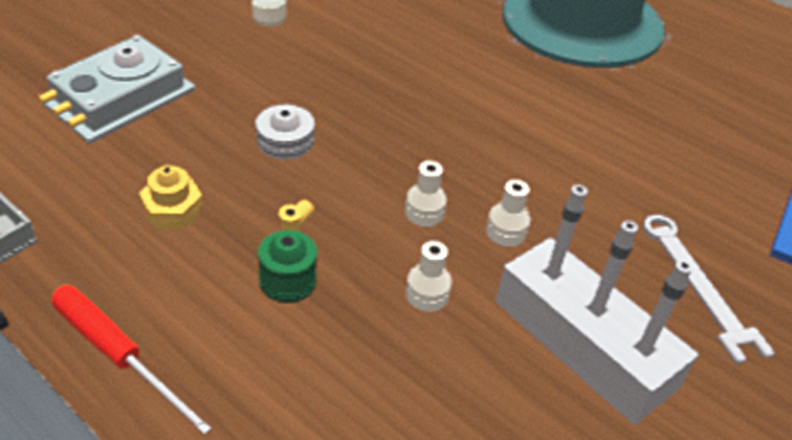

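View pics/sd_a.png

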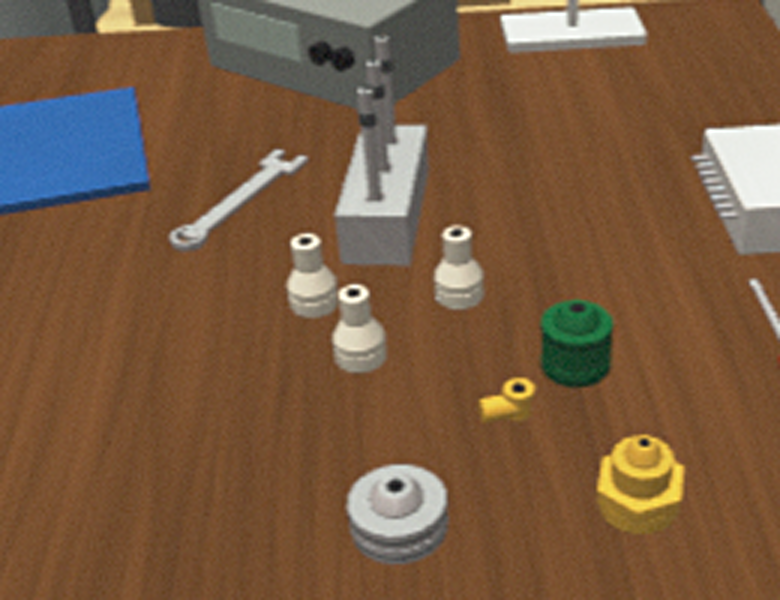

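View pics/sd_b.png

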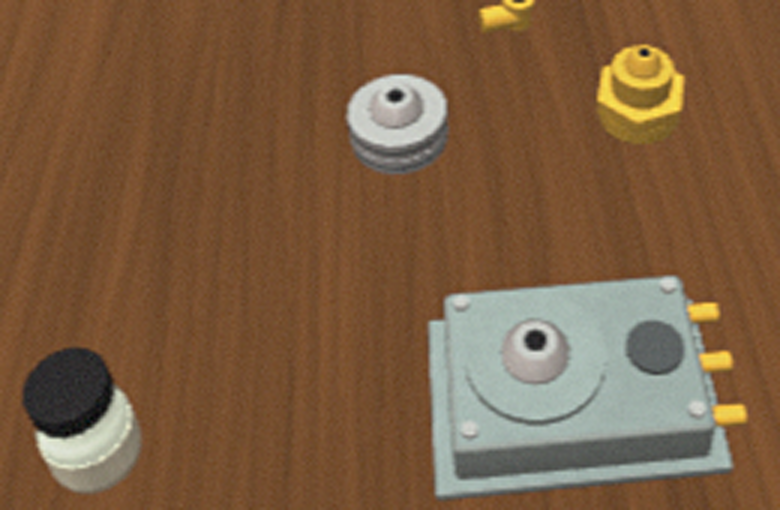

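```bash
cat > h.py <<'E'
import numpy as np, cv2
from workcell import bot
def cast(c,uv,z):
    d=c["R"].T@np.array([(uv[0]-c["cx"])/c["fx"],(uv[1]-c["cy"])/c["fy"],1]); o=-c["R"].T@c["t"]
    return o+d*(z-o[2])/d[2]
def proj(c,X):
    p=c["R"]@np.asarray(X)+c["t"]; return np.array([c["fx"]*p[0]/p[2]+c["cx"],c["fy"]*p[1]/p[2]+c["cy"]])
def tri(c1,u1,c2,u2):
    A=[];b=[]
    for c,u in((c1,u1),(c2,u2)):
        o=-c["R"].T@c["t"];d=c["R"].T@np.array([(u[0]-c["cx"])/c["fx"],(u[1]-c["cy"])/c["fy"],1]);d/=np.linalg.norm(d)
        P=np.eye(3)-np.outer(d,d);A.append(P);b.append(P@o)
    return np.linalg.lstsq(np.vstack(A),np.hstack(b),rcond=None)[0]
def hole(c,u,v,r=4):
    "darkness-weighted centroid of the small bore near (u,v)"
    g=cv2.cvtColor(c["pixels"],cv2.COLOR_RGB2GRAY).astype(float)
    u,v=int(round(u)),int(round(v)); w=g[v-r:v+r+1,u-r:u+r+1]
    lo=w.min();t=lo+0.45*(np.median(w)-lo); k=np.clip(t-w,0,None)
    yy,xx=np.mgrid[v-r:v+r+1,u-r:u+r+1]
    return np.array([(k*xx).sum(),(k*yy).sum()])/k.sum()
E
python3 - <<'E'
from h import *
sc=bot.read_camera("scene");sd=bot.read_camera("side")
L=[("flange",.040,(309,162),(282,242)),("coupling",.056,(311,219),(342,183)),("reducer",.058,(256,188),(365,227.5)),("manifold",.057,(238,133),(328,324)),
("nozA",.062,(376,186.5),(268,178)),("nozB",.062,(415,196),(252,160.5)),("nozC",.062,(377.5,224),(302,158))]
for n,z,a,b in L:
    ha=hole(sc,*a);hb=hole(sd,*b)
    print(n,ha.round(1),hb.round(1),cast(sc,ha,z).round(4),cast(sd,hb,z).round(4),tri(sc,ha,sd,hb).round(4))
E
```

```text
flange [309.1 161. ] [281.3 241.5] [ 0.461  -0.1016  0.04  ] [ 0.463  -0.0986  0.04  ] [ 0.4628 -0.1001  0.0417]
coupling [310.3 219.3] [342.1 182.3] [0.6038 0.0502 0.056 ] [0.6056 0.0522 0.056 ] [0.605  0.051  0.0572]
reducer [255.1 186.5] [364.5 227.1] [ 0.6223 -0.1019  0.058 ] [ 0.6247 -0.0978  0.058 ] [ 0.6239 -0.0999  0.0601]
manifold [237.3 132.6] [328.1 323. ] [ 0.5256 -0.2983  0.057 ] [ 0.5272 -0.2954  0.057 ] [ 0.5269 -0.2963  0.0585]
nozA [375.9 185.3] [267.3 177.1] [0.4363 0.0817 0.062 ] [0.4403 0.0861 0.062 ] [0.4398 0.0834 0.0646]
nozB [414.6 194.6] [251.2 160. ] [0.4006 0.158  0.062 ] [0.4025 0.161  0.062 ] [0.4026 0.1588 0.0636]
nozC [377.4 223. ] [301.8 156.9] [0.5215 0.1538 0.062 ] [0.5242 0.1583 0.062 ] [0.5238 0.155  0.0644]
```

Run:
```python
from h import *
from scipy.spatial.transform import Rotation as Ro
s=bot.read_state();print(Ro.from_rotvec(s["tcp_rot"]).as_matrix().round(3),s["time"])
```

```text
[[ 0.947 -0.     0.321]
 [-0.321 -0.001  0.947]
 [-0.    -1.    -0.001]] 0.25
```

Run:
```python
from h import *
sd=bot.read_camera("side")
for u in((322.7,209.3),(311,216)): print(cast(sd,u,.012))
c=bot.read_camera("wrist");s=bot.read_state();print(-c["R"].T@c["t"]-s["tool_pos"], c["R"][2],s["time"])
```

```text
[0.55735305 0.01709182 0.012     ]
[ 0.529308   -0.00174407  0.012     ]
[-0.07518796  0.02434227  0.11795509] [ 0.28713967 -0.09906209 -0.9527526 ] 0.35
```

```bash
python3 -m jog '[[20,-60,0,-10,85],[40,-120,0,-20,85],[60,-180,0,-30,85],[80,-240,0,-40,85],[100,-300,0,-50,85],[120,-360,0,-60,85],[140,-420,0,-70,85],[160,-480,0,-80,85],[180,-540,0,-90,85],[180,-540,0,-96,85]]' 60
```

```text
time: 1.6
tool_pos: [0.3976, 0.0955, 0.2567]
tcp_rot: [-0.966, 1.525, -1.528]
wrist_force: [-0.3, 1.2, -0.0]
width: 0.998
```

```bash
python3 -m jog '[[15,-50,0,0,85],[30,-100,-20,0,85],[50,-150,-50,0,85],[65,-180,-80,0,85],[65,-199,-106,0,85],[65,-199,-116,0,85],[65,-199,-116,0,85],[65,-199,-116,0,85],[65,-199,-116,0,85],[65,-199,-116,0,85]]'
python3 - <<'E'
from h import *
c=bot.read_camera("wrist");cv2.imwrite("pics/w1.png",c["pixels"][:,:,::-1]);s=bot.read_state()
print(s["tool_pos"],s["tcp_rot"]); print(proj(c,(.4625,-.1,.04)),proj(c,s["tool_pos"]))
E
```

```text
time: 2.85
tool_pos: [0.4622, -0.0994, 0.1412]
tcp_rot: [-0.973, 1.518, -1.52]
wrist_force: [0.1, -0.2, -0.4]
width: 0.996
[ 0.46207737 -0.09946021  0.14094955] [-0.97270454  1.51801508 -1.51966044]
[319.83385738 207.38794285] [320.20200283 280.23375672]
```

View pics/w1.png

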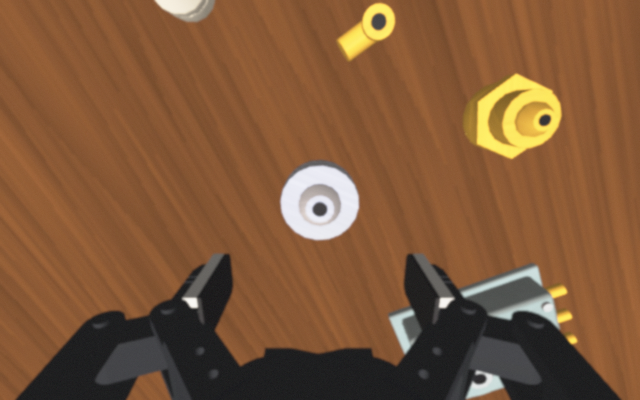

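```bash
cat >> h.py <<'E'
def wlook(u,v,z,name,r=6):
    c=bot.read_camera("wrist");cv2.imwrite(f"pics/{name}.png",c["pixels"][:,:,::-1]);s=bot.read_state()
    h=hole(c,u,v,r);p=cast(c,h,z)
    print(name,h.round(1),"world",p.round(4),"tcp",s["tool_pos"].round(4),"delta mm",((p-s["tool_pos"])*1000).round(1)); return p
E
python3 -c "
from h import *
wlook(319,209,.040,'w2')
wlook(544,120,.058,'w3')"
```

```text
w2 [319.5 209.4] world [ 0.4614 -0.1014  0.04  ] tcp [ 0.462  -0.0995  0.1408] delta mm [  -0.5   -1.9 -100.8]
w3 [545.4 119.4] world [ 0.6232 -0.1005  0.058 ] tcp [ 0.4619 -0.0996  0.1406] delta mm [161.4  -0.9 -82.6]
```

```bash
python3 -m jog '[[0,-1,-50,0,85],[0,-1,-90,0,85],[0,-1,-110,0,85],[0,-1,-110,0,85],[0,-1,-110,0,85],[0,-1,-110,0,50],[0,-1,-110,0,50],[0,-1,-110,0,50],[0,-1,-110,0,50],[0,-1,-110,0,50]]' 60
python3 -c "
from h import *
wlook(319,270,.040,'w4',12)
print(bot.read_state()['width']*85.4)"
```

```text
time: 4.25
tool_pos: [0.4631, -0.1011, 0.0322]
tcp_rot: [-0.971, 1.517, -1.521]
wrist_force: [-1.8, 0.0, 7.0]
width: 0.722
w4 [318.1 281.7] world [ 0.4639 -0.0967  0.04  ] tcp [ 0.4631 -0.1011  0.0322] delta mm [0.8 4.4 7.8]
61.9202223315504
```

View pics/w4.png

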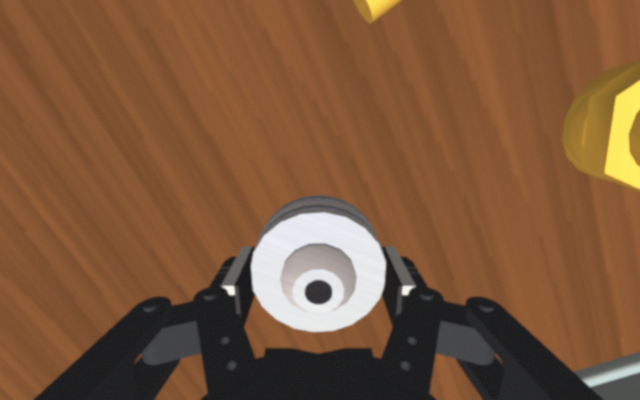

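```bash
python3 -m jog '[[0,0,30,0,50],[0,0,60,0,50],[10,-30,80,0,50],[25,-80,80,0,50],[40,-130,80,0,50],[55,-170,80,0,50],[64,-195,80,0,50],[64,-195,80,0,50],[64,-195,80,0,50],[64,-195,80,0,50]]' 60
cat >> h.py <<'E'
def look(name):
    o={}
    for n in("scene","side","wrist"):
        o[n]=bot.read_camera(n);cv2.imwrite(f"pics/{name}_{n}.png",o[n]["pixels"][:,:,::-1])
    return o
def crop(name,cam,u,v,w=90,h=70):
    a=cv2.imread(f"pics/{name}_{cam}.png");u,v=int(u),int(v);u0=max(u-w,0);v0=max(v-h,0)
    a=a[v0:v+h,u0:u+w]; print(cam,"crop origin",u0,v0,"x4"); return cv2.resize(a,None,fx=4,fy=4,interpolation=cv2.INTER_CUBIC)
E
python3 - <<'E'
from h import *
o=look("p1")
s=bot.read_state();print(s["tool_pos"],s["wrist_force"],s["width"])
for n in("scene","side"):
    p=proj(o[n],(s["tool_pos"]+[0,0,0]));print(p);cv2.imwrite(f"pics/p1c_{n}.png",crop("p1",n,*p))
E
```

```text
time: 5.55
tool_pos: [0.5251, -0.2945, 0.11]
tcp_rot: [-0.974, 1.52, -1.518]
wrist_force: [0.0, -0.9, -3.0]
width: 0.72
[ 0.52547973 -0.29484579  0.11030152] [-0.14402378 -0.53954832 -3.11856512] 0.7279046627873543
[235.07596085 114.72753086]
scene crop origin 145 44 x4
[326.95515578 301.62202809]
side crop origin 236 231 x4
```

View pics/p1c_scene.png

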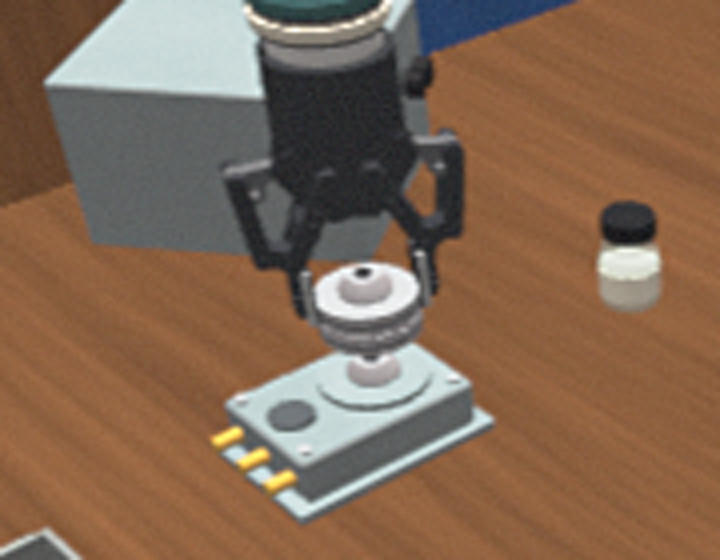

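View pics/p1c_side.png

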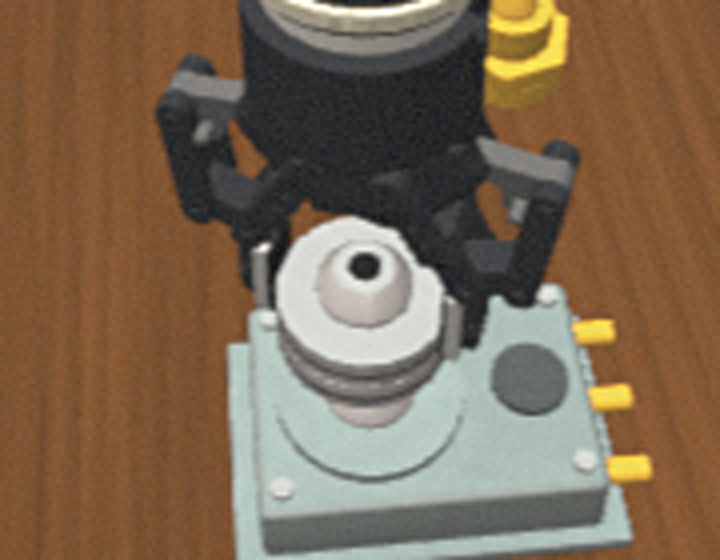

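View pics/p1_wrist.png

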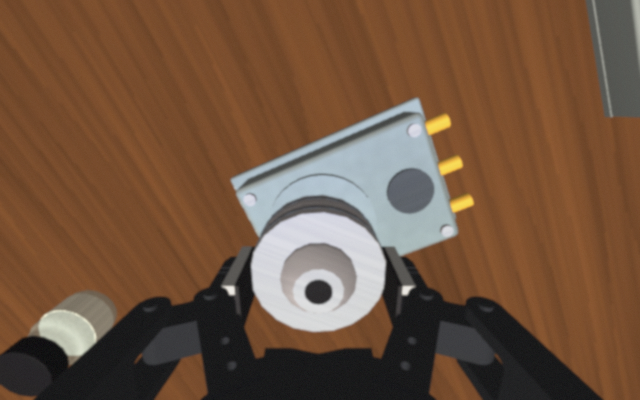

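Run:
```python
from h import *
o={n:bot.read_camera(n) for n in("scene","side","wrist")}
s=bot.read_state();zt=s["tool_pos"][2]+.0078
ha=hole(o["scene"],235.7,111.7,3);hb=hole(o["side"],327,297,5);hw=hole(o["wrist"],318,292,10)
print(ha,hb,hw);a=cast(o["scene"],ha,zt);b=cast(o["side"],hb,zt);print(a,b,tri(o["scene"],ha,o["side"],hb),zt,cast(o["wrist"],hw,zt))
print("move",np.array([.5256,-.2983])-a[:2],np.array([.5272,-.2954])-b[:2],np.array([.5269,-.2963])-tri(o["scene"],ha,o["side"],hb)[:2],s["tool_pos"])
```

```text
[234.9043894  111.44350282] [326.99620858 297.25563519] [318.20192308 296.17307692]
[ 0.52373001 -0.29603865  0.11818029] [ 0.52575066 -0.29314797  0.11818029] [ 0.52533648 -0.29398554  0.1195863 ] 0.11818029336537178 [ 0.52352153 -0.29732548  0.11818029]
move [ 0.00186999 -0.00226135] [ 0.00144934 -0.00225203] [ 0.00156352 -0.00231446] [ 0.52567441 -0.29532109  0.11038029]
```

```bash
python3 -m jog '[[2,-2,0,0,50],[2,-2,0,0,50],[2,-2,-10,0,50],[2,-2,-18,0,50],[2,-2,-24,0,50],[2,-2,-28,0,50],[2,-2,-30,0,50],[2,-2,-32,0,50],[2,-2,-33,0,50],[2,-2,-33,0,50]]' 60
```

```text
time: 7.1
tool_pos: [0.5278, -0.2978, 0.0775]
tcp_rot: [-0.973, 1.519, -1.52]
wrist_force: [0.3, -0.0, -2.2]
width: 0.724
```

```bash
python3 -m jog '[[0,0,-1,0,50],[0,0,-1,0,85],[0,0,-1,0,85],[0,0,-1,0,85],[0,0,20,0,85],[0,0,60,0,85],[0,0,100,0,85],[10,50,140,0,85],[20,100,140,0,85],[20,100,140,0,85]]' 60
python3 - <<'E'
from h import *
o=look("p2")
for n,p in(("scene",(237,124)),("side",(328,310))): cv2.imwrite(f"pics/p2c_{n}.png",crop("p2",n,*p,70,55))
E
```

```text
time: 8.35
tool_pos: [0.5486, -0.1949, 0.2184]
tcp_rot: [-0.974, 1.516, -1.517]
wrist_force: [-0.9, 0.2, 0.5]
width: 0.991
scene crop origin 167 69 x4
side crop origin 258 255 x4
```

View pics/p2c_scene.png

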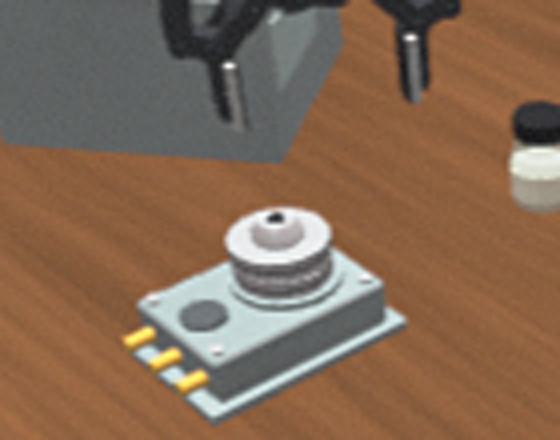

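View pics/p2c_side.png

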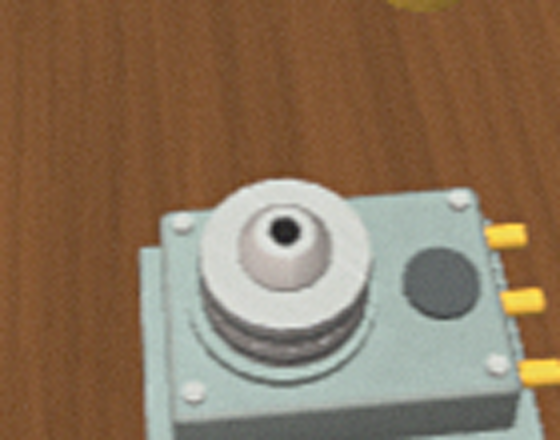

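```bash
python3 -m jog '[[12,50,0,0,85],[24,100,0,0,85],[36,150,0,0,85],[48,200,-20,0,85],[57,248,-40,0,85],[57,248,-60,0,85],[57,248,-60,0,85],[57,248,-60,0,85],[57,248,-60,0,85],[57,248,-60,0,85]]' 60
python3 - <<'E'
from h import *
sc=bot.read_camera("scene");sd=bot.read_camera("side")
a=hole(sc,236,123.5,3);b=hole(sd,329.5,312.7,5)
print(a,b,cast(sc,a,.085),cast(sd,b,.085),tri(sc,a,sd,b))
c=bot.read_camera("wrist");u=proj(c,(.605,.051,.056));print(u)
wlook(u[0],u[1],.056,"w5",8)
E
```

```text
time: 9.75
tool_pos: [0.6053, 0.0494, 0.1584]
tcp_rot: [-0.971, 1.519, -1.521]
wrist_force: [0.7, -0.5, 0.1]
width: 0.993
[235.36781955 122.99969925] [328.76298367 312.40826835] [ 0.52588753 -0.299221    0.085     ] [ 0.52804551 -0.29591772  0.085     ] [ 0.52762353 -0.29689228  0.08670167]
[318.6138956  205.24867077]
w5 [318.3 207.4] world [0.6039 0.0497 0.056 ] tcp [0.6048 0.0501 0.1577] delta mm [  -0.9   -0.4 -101.7]
```

View pics/w5.png

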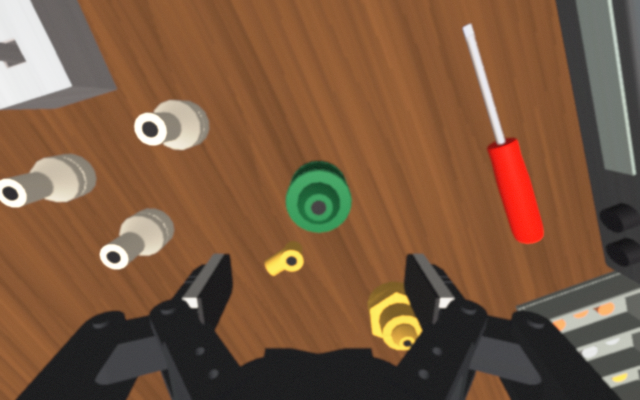

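```bash
python3 -m jog '[[0,0,-60,0,85],[0,0,-100,0,85],[0,0,-122,0,85],[0,0,-122,0,85],[0,0,-122,0,85],[0,0,-122,0,40],[0,0,-122,0,40],[0,0,-122,0,40],[0,0,-122,0,40],[0,0,-122,0,40]]' 60
python3 - <<'E'
from h import *
o=look("p3");s=bot.read_state();print(s["tool_pos"],s["width"],s["wrist_force"])
E
```

```text
time: 11.2
tool_pos: [0.6061, 0.0504, 0.0372]
tcp_rot: [-0.97, 1.518, -1.52]
wrist_force: [-0.7, -0.2, 6.4]
width: 0.617
[0.60610161 0.05037851 0.03718644] 0.6158606339245464 [-1.00831097  0.68420877  5.81882837]
```

View pics/p3_wrist.png

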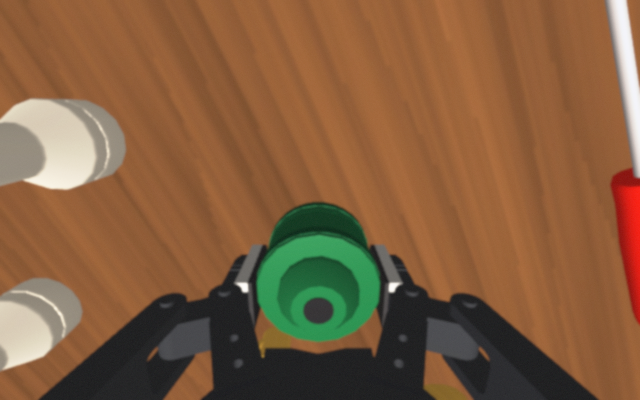

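```bash
python3 -m jog '[[0,0,40,0,40],[0,0,80,0,40],[-10,-40,110,0,40],[-22,-100,110,0,40],[-34,-155,110,0,40],[-48,-210,110,0,40],[-60,-265,110,0,40],[-72,-320,110,0,40],[-78,-349,110,0,40],[-78,-349,110,0,40]]' 60
python3 - <<'E'
from h import *
o=look("p4")
s=bot.read_state();print(s["tool_pos"],s["wrist_force"],s["width"])
X=s["tool_pos"]+[0,0,.019]
for n in("scene","side"):
    p=proj(o[n],X);print(p);cv2.imwrite(f"pics/p4c_{n}.png",crop("p4",n,*p,70,70))
E
```

```text
time: 12.6
tool_pos: [0.5257, -0.3008, 0.145]
tcp_rot: [-0.971, 1.522, -1.522]
wrist_force: [-0.4, 0.3, -2.8]
width: 0.612
[ 0.52641983 -0.29779624  0.14489423] [ 0.45807055  0.69338977 -2.1912046 ] 0.6173069260068909
[230.69069101  94.41637462]
scene crop origin 160 24 x4
[328.01197009 279.20259848]
side crop origin 258 209 x4
```

View pics/p4c_scene.png

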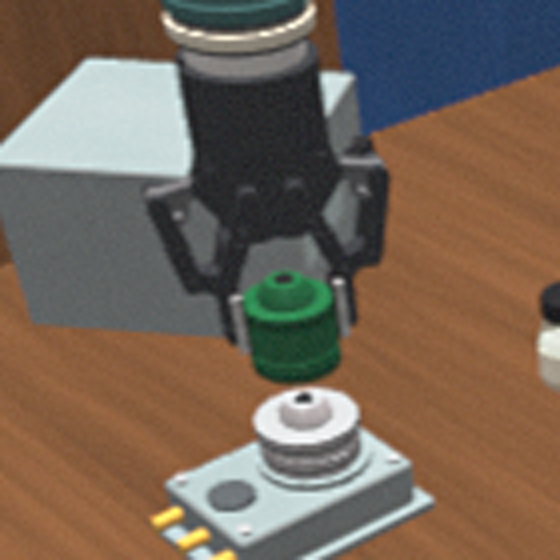

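View pics/p4c_side.png

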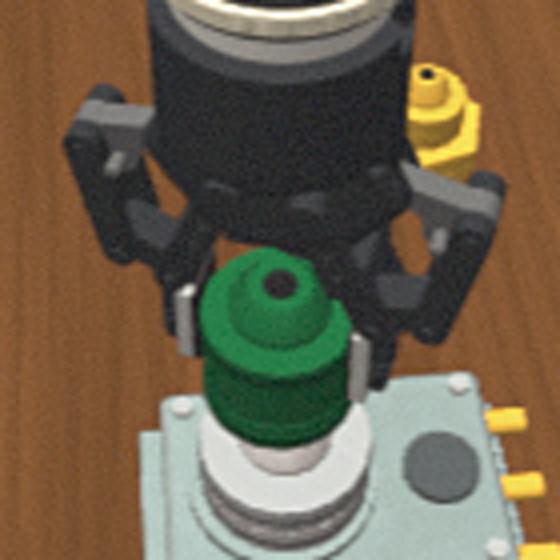

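```bash
cat >> h.py <<'E'
def align(us,ud,dz,tgt,ztgt,rs=3,rd=4):
    "shift needed to bring held part's bore over the seated bore; us/ud held, tgt=(scene uv, side uv)"
    sc=bot.read_camera("scene");sd=bot.read_camera("side");s=bot.read_state();z=s["tool_pos"][2]+dz
    a=hole(sc,*us,rs);b=hole(sd,*ud,rd)
    ta,tb=tgt
    print("holes",a.round(2),b.round(2),"tri",tri(sc,a,sd,b).round(4),"z",z.round(4))
    print("move scene",((cast(sc,ta,ztgt)-cast(sc,a,z))*1e3)[:2].round(1),"side",((cast(sd,tb,ztgt)-cast(sd,b,z))*1e3)[:2].round(1),"tcp",s["tool_pos"].round(4),s["wrist_force"].round(1))
E
python3 - <<'E'
from h import *
align((230.6,93.2),(327.4,279.2),.0188,((235.37,123),(328.76,312.41)),.085)
E
```

```text
holes [231.02  93.88] [328.22 278.09] tri [ 0.5264 -0.2969  0.1654] z 0.1638
move scene [1.6 0.2] side [1.1 0. ] tcp [ 0.5268 -0.2974  0.145 ] [ 0.2  0.2 -1.9]
```

```bash
python3 -m jog '[[1,0,0,0,40],[1,0,-8,0,40],[1,0,-16,0,40],[1,0,-22,0,40],[1,0,-26,0,40],[1,0,-30,0,40],[1,0,-32,0,40],[1,0,-34,0,40],[1,0,-35,0,40],[1,0,-35,0,40]]' 60
```

```text
time: 14.1
tool_pos: [0.5278, -0.2988, 0.1104]
tcp_rot: [-0.973, 1.519, -1.52]
wrist_force: [-0.9, -0.4, -2.3]
width: 0.614
```

```bash
python3 -m jog '[[0,0,-1,0,40],[0,0,-1,0,85],[0,0,-1,0,85],[0,0,-1,0,85],[0,0,30,0,85],[0,0,70,0,85],[20,40,80,0,85],[45,90,80,0,85],[70,145,80,0,85],[95,199,65,0,85]]' 60
python3 - <<'E'
from h import *
o=look("p5");s=bot.read_state();print(s["tool_pos"])
for n in("scene","side"):
    p=proj(o[n],(.527,-.298,.129));print(p);cv2.imwrite(f"pics/p5c_{n}.png",crop("p5",n,*p,70,60))
c=o["wrist"];print(proj(c,(.6235,-.1,.058)))
E
```

```text
time: 15.35
tool_pos: [0.6246, -0.0984, 0.177]
tcp_rot: [-0.97, 1.516, -1.522]
wrist_force: [1.1, 0.1, 0.1]
width: 0.994
[ 0.62282668 -0.09675946  0.17409462]
[232.65581352 107.67301937]
scene crop origin 162 47 x4
[328.36325155 295.32651659]
side crop origin 258 235 x4
[322.4603158  207.33163426]
```

View pics/p5c_scene.png

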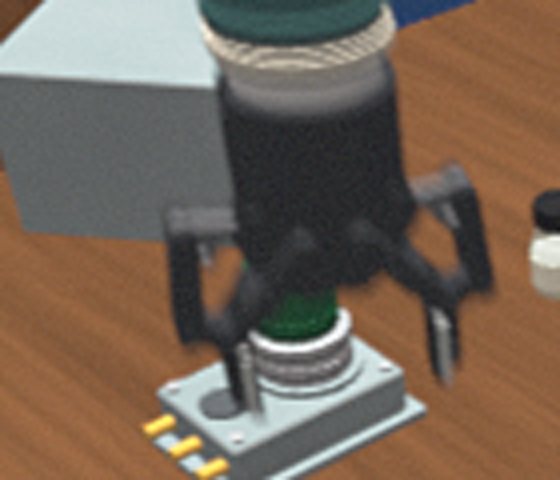

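View pics/p5c_side.png

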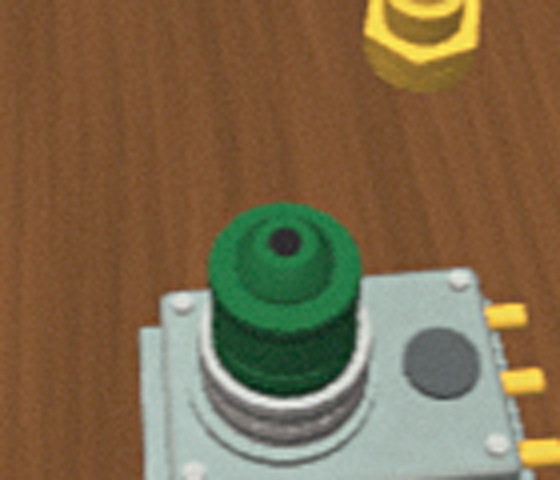

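View pics/p5_wrist.png

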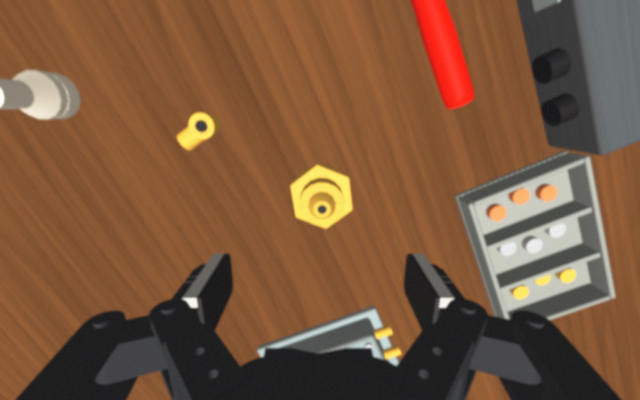

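Run:
```python
from h import *
wlook(322,209.5,.058,"w6",5)
sc=bot.read_camera("scene");sd=bot.read_camera("side")
```

```text
w6 [321.2 206.2] world [ 0.6221 -0.1016  0.058 ] tcp [ 0.6226 -0.0985  0.1746] delta mm [  -0.4   -3.1 -116.6]
```

```bash
python3 -m jog '[[1,-1,-50,0,85],[1,-1,-90,0,85],[1,-1,-118,0,85],[1,-1,-118,0,85],[1,-1,-118,0,85],[1,-1,-118,0,25],[1,-1,-118,0,25],[1,-1,-118,0,25],[1,-1,-118,0,25],[1,-1,-118,0,25]]' 70
python3 - <<'E'
from h import *
o=look("p6");s=bot.read_state();print(s["tool_pos"],s["width"],s["wrist_force"])
for n in("scene","side"):
    p=proj(o[n],s["tool_pos"]);print(p);cv2.imwrite(f"pics/p6c_{n}.png",crop("p6",n,*p,70,60))
E
```

```text
time: 16.9
tool_pos: [0.6246, -0.1008, 0.059]
tcp_rot: [-0.972, 1.518, -1.52]
wrist_force: [-1.5, 1.0, 5.4]
width: 0.435
[ 0.62456619 -0.10082461  0.05899278] 0.432736680233438 [-1.97122953 -0.70201494  5.46872258]
[254.50866767 186.86786595]
scene crop origin 184 126 x4
[364.79796652 227.7891907 ]
side crop origin 294 167 x4
```

View pics/p6_wrist.png

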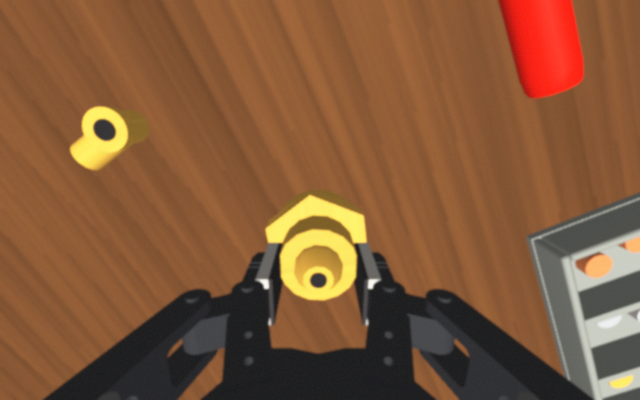

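View pics/p6c_side.png

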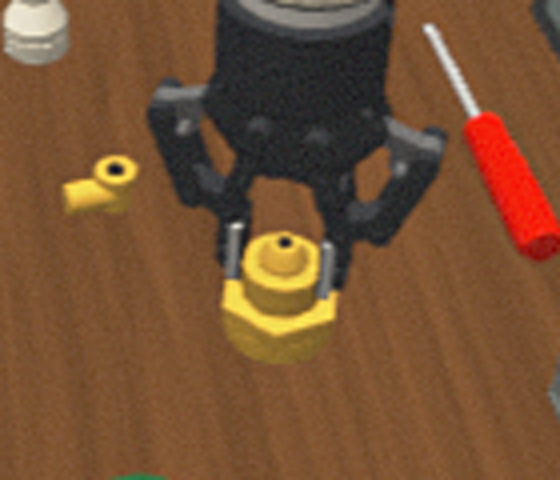

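```bash
python3 -m jog '[[0,0,50,0,25],[0,0,100,0,25],[0,0,145,0,25],[-20,-40,145,0,25],[-45,-90,145,0,25],[-70,-145,145,0,25],[-96,-190,145,0,25],[-97,-197,145,0,25],[-97,-197,145,0,25],[-97,-197,145,0,25]]' 70
python3 - <<'E'
from h import *
o=look("p7")
s=bot.read_state();print(s["tool_pos"],s["wrist_force"],s["width"])
X=s["tool_pos"]
for n in("scene","side"):
    p=proj(o[n],X);print(p);cv2.imwrite(f"pics/p7c_{n}.png",crop("p7",n,p[0],p[1]+15,70,65))
E
```

```text
time: 18.3
tool_pos: [0.5271, -0.2964, 0.2019]
tcp_rot: [-0.974, 1.52, -1.518]
wrist_force: [-0.8, 0.2, -3.6]
width: 0.433
[ 0.52725805 -0.29646235  0.20214473] [ 0.17097175 -0.92601008 -3.71459831] 0.43147697900456183
[228.16033883  79.40727857]
scene crop origin 158 29 x4
[328.62904113 259.03212792]
side crop origin 258 209 x4
```

View pics/p7c_scene.png

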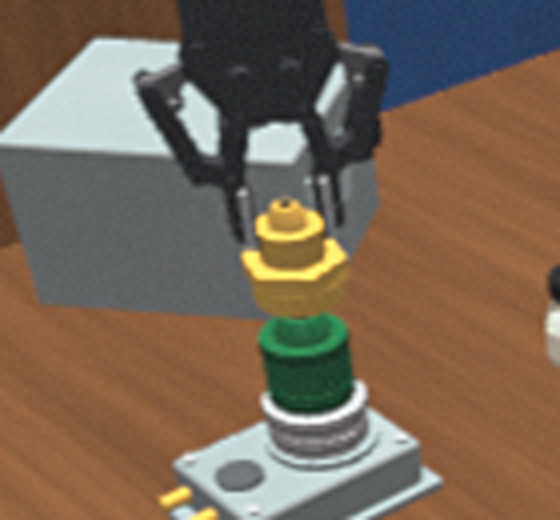

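View pics/p7c_side.png

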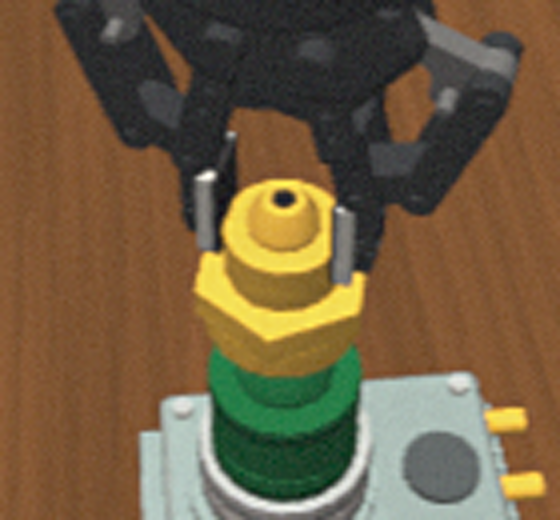

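Run:
```python
from h import *
sc=bot.read_camera("scene");sd=bot.read_camera("side")
p5=dict(sd);p5["pixels"]=cv2.imread("pics/p5_side.png")[:,:,::-1].copy()
tb=hole(p5,329.1,294.9,4);X=cast(sd,tb,.129);print(tb,X)
ta=proj(sc,X+[-.0021,-.0032,0])
align((228.9,79.4),(328.9,258.4),-.001,(ta,tb),.129,2,4)
```

```text
[329.03149606 295.48818898] [ 0.52788164 -0.29838082  0.129     ]
holes [228.75  78.52] [328.62 258.53] tri [ 0.5264 -0.2964  0.2037] z 0.2013
move scene [ 3.  -0.9] side [ 0.4 -3.5] tcp [ 0.527  -0.2972  0.2023] [ 0.7 -0.3 -3.8]
```

```bash
python3 -m jog '[[1,-2,0,0,25],[1,-2,0,0,25],[1,-2,-6,0,25],[1,-2,-12,0,25],[1,-2,-16,0,25],[1,-2,-19,0,25],[1,-2,-21,0,25],[1,-2,-23,0,25],[1,-2,-25,0,25],[1,-2,-26,0,25]]' 70
python3 - <<'E'
from h import *
o=look("p8")
s=bot.read_state();print(s["tool_pos"],s["wrist_force"],s["width"])
X=s["tool_pos"]
for n in("scene","side"):
    p=proj(o[n],X);cv2.imwrite(f"pics/p8c_{n}.png",crop("p8",n,p[0],p[1]+15,70,65))
E
```

```text
time: 19.9
tool_pos: [0.5277, -0.2997, 0.1762]
tcp_rot: [-0.973, 1.52, -1.519]
wrist_force: [-0.9, -0.5, -4.1]
width: 0.43
[ 0.5276984  -0.29973036  0.17629877] [-1.07053557  0.39075876 -3.00952908] 0.43231237820527324
scene crop origin 158 39 x4
side crop origin 259 224 x4
```

View pics/p8c_scene.png

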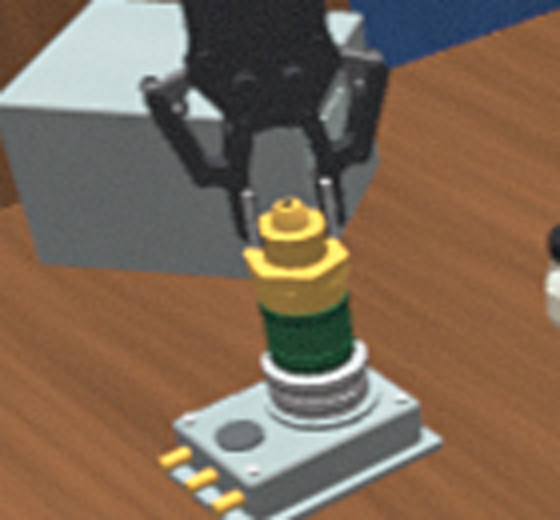

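View pics/p8c_side.png

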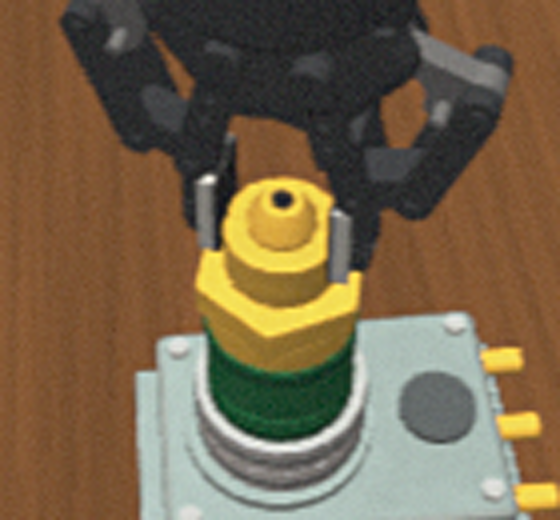

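```bash
python3 -m jog '[[0,0,-1,0,25],[0,0,-1,0,85],[0,0,-1,0,85],[0,0,-1,0,85],[0,0,20,0,85],[0,0,60,0,85],[-10,40,60,0,85],[-22,90,60,0,85],[-34,145,60,0,85],[-47,200,60,0,85]]' 60
python3 -m jog '[[-12,50,0,0,85],[-24,100,0,0,85],[-36,150,-20,0,85],[-43,181,-60,0,85],[-43,181,-80,0,85],[-43,181,-80,0,85],[-43,181,-80,0,85],[-43,181,-80,0,85],[-43,181,-80,0,85],[-43,181,-80,0,85]]' 60
python3 - <<'E'
from h import *
o=look("p9");s=bot.read_state();print(s["tool_pos"])
for n in("scene","side"):
    p=proj(o[n],(.527,-.298,.150));cv2.imwrite(f"pics/p9c_{n}.png",crop("p9",n,*p,70,60))
print(proj(o["wrist"],(.4385,.0838,.062)))
E
```

```text
time: 21.3
tool_pos: [0.4803, -0.0983, 0.2366]
tcp_rot: [-0.972, 1.519, -1.52]
wrist_force: [0.2, 0.5, 0.3]
width: 0.992
time: 22.55
tool_pos: [0.4381, 0.0811, 0.1568]
tcp_rot: [-0.972, 1.519, -1.52]
wrist_force: [0.6, -0.1, -1.0]
width: 0.994
[0.43774479 0.08117113 0.15639427]
scene crop origin 161 39 x4
side crop origin 258 225 x4
[318.76015792 206.40713854]
```

View pics/p9c_scene.png

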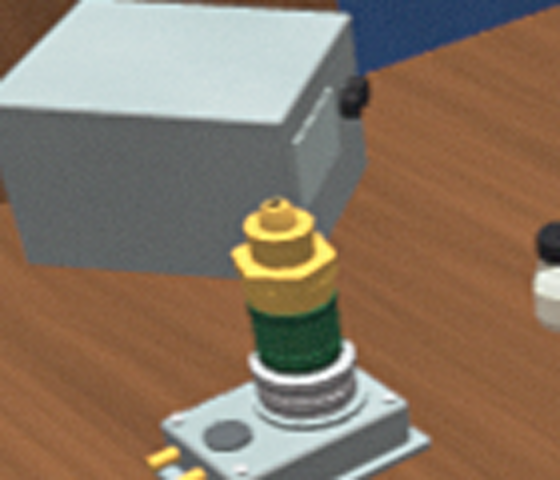

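View pics/p9c_side.png

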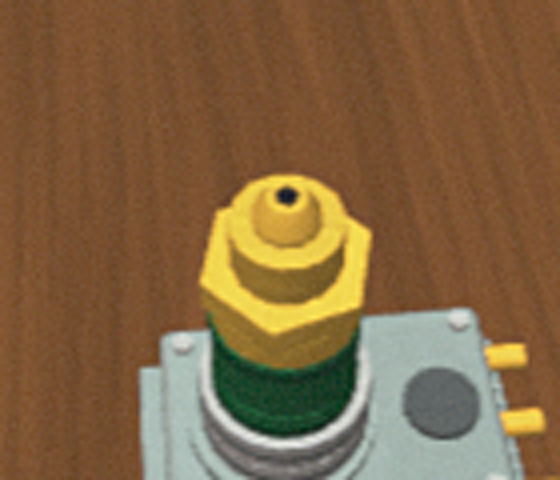

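View pics/p9_wrist.png

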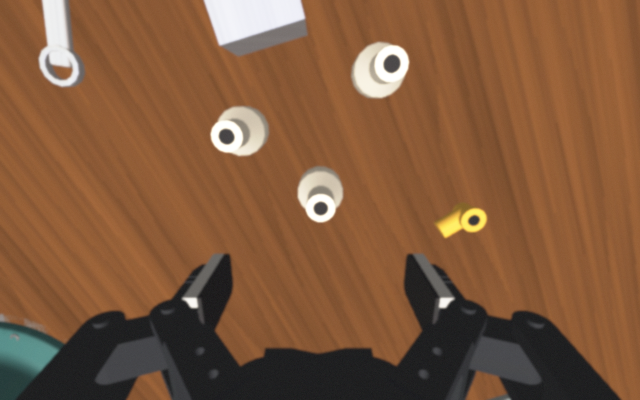

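```bash
python3 -m jog '[[1,2,-50,0,85],[1,2,-95,0,85],[1,2,-120,0,85],[1,2,-127,0,85],[1,2,-127,0,85],[1,2,-127,0,25],[1,2,-127,0,25],[1,2,-127,0,25],[1,2,-127,0,25],[1,2,-127,0,25]]' 50
python3 - <<'E'
from h import *
o=look("p10");s=bot.read_state();print(s["tool_pos"],s["width"],s["wrist_force"])
sc,sd=o["scene"],o["side"]
a=hole(sc,230,89.5,3)
E
```

```text
time: 23.95
tool_pos: [0.4397, 0.0834, 0.0306]
tcp_rot: [-0.971, 1.518, -1.52]
wrist_force: [-0.9, -0.7, 5.8]
width: 0.439
[0.43965987 0.08339126 0.03059862] 0.4427514519248756 [-2.27666212 -0.25489348  5.89000578]
```

View pics/p10_wrist.png

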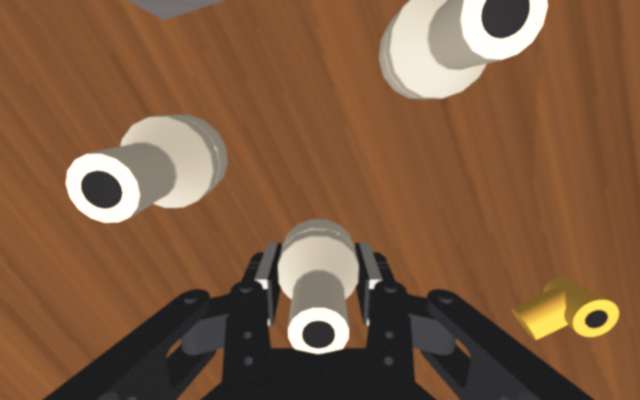

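```bash
python3 -m jog '[[0,0,40,0,25],[0,0,90,0,25],[0,0,140,0,25],[8,-30,180,0,25],[18,-80,198,0,25],[30,-130,198,0,25],[40,-180,198,0,25],[52,-230,198,0,25],[64,-280,198,0,25],[70,-310,198,0,25]]' 50
python3 -m jog '[[6,-25,0,0,25],[12,-50,0,0,25],[18,-72,0,0,25],[18,-72,0,0,25],[18,-72,0,0,25],[18,-72,0,0,25],[18,-72,0,0,25],[18,-72,0,0,25],[18,-72,0,0,25],[18,-72,0,0,25]]' 50
python3 - <<'E'
from h import *
o=look("p11")
s=bot.read_state();print(s["tool_pos"],s["wrist_force"],s["width"])
X=s["tool_pos"]
for n in("scene","side"):
    p=proj(o[n],X);print(p);cv2.imwrite(f"pics/p11c_{n}.png",crop("p11",n,p[0],p[1]+15,70,65))
E
```

```text
time: 25.35
tool_pos: [0.5088, -0.2291, 0.2274]
tcp_rot: [-0.972, 1.52, -1.521]
wrist_force: [0.3, 0.4, -1.2]
width: 0.439
time: 26.6
tool_pos: [0.5267, -0.2987, 0.2273]
tcp_rot: [-0.973, 1.519, -1.52]
wrist_force: [0.7, 0.4, -1.4]
width: 0.441
[ 0.52667273 -0.29878522  0.22729052] [ 0.10508948  0.22348823 -1.34586565] 0.44393246612581366
[225.99332682  68.39386208]
scene crop origin 155 18 x4
[328.49931902 246.64521091]
side crop origin 258 196 x4
```

View pics/p11c_scene.png

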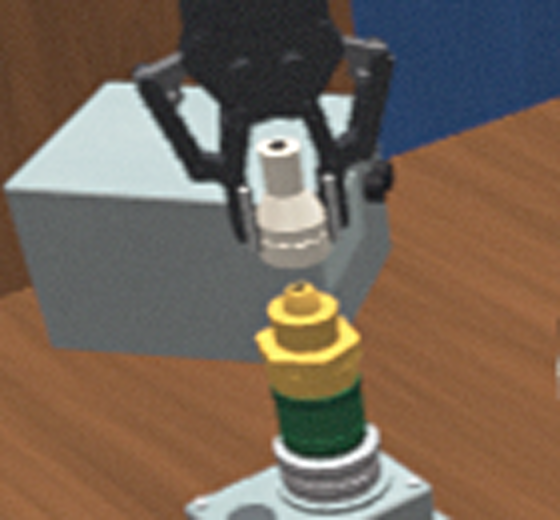

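View pics/p11c_side.png

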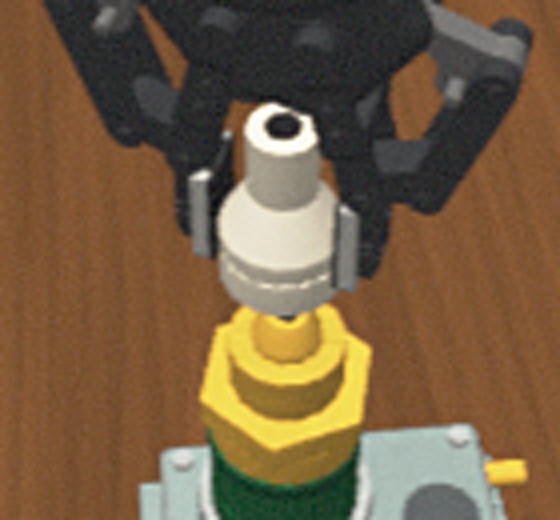

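Run:
```python
from h import *
sc=bot.read_camera("scene");sd=bot.read_camera("side")
A=dict(sc);A["pixels"]=cv2.imread("pics/p9_scene.png")[:,:,::-1].copy()
B=dict(sd);B["pixels"]=cv2.imread("pics/p9_side.png")[:,:,::-1].copy()
ta=hole(A,229.4,89.6,2);tb=hole(B,329.6,273.6,3);print(ta,tb,tri(sc,ta,sd,tb))
align((224.1,54.4),(328.4,227.1),.0314,(ta,tb),.175,3,4)
print("by eye");tb=np.array([329.6,273.6]);ta=np.array([229.4,89.6])
for c,u,t in((sc,(224.1,54.4),ta),(sd,(328.4,227.1),tb)): print(1e3*(cast(c,t,.175)-cast(c,u,.2587))[:2])
```

```text
[228.63888889  88.75925926] [329.34133333 273.58514286] [ 0.52786095 -0.30011238  0.1779601 ]
holes [223.97  53.94] [328.21 227.35] tri [ 0.526  -0.2986  0.2598] z 0.2587
move scene [ 0.6 -4.1] side [ 1.8 -0. ] tcp [ 0.5267 -0.2988  0.2273] [ 0.8 -0.8 -0.4]
by eye
[ 0.47434438 -1.81793683]
[ 1.86091487 -0.42942349]
```

```bash
python3 -m jog '[[1,-1,0,0,25],[1,-1,-8,0,25],[1,-1,-14,0,25],[1,-1,-18,0,25],[1,-1,-19,0,25],[1,-1,-19,0,25],[1,-1,-19,0,25],[1,-1,-19,0,25],[1,-1,-19,0,25],[1,-1,-19,0,25]]' 50
python3 - <<'E'
from h import *
o=look("p12")
s=bot.read_state();print(s["tool_pos"],s["wrist_force"],s["width"])
X=s["tool_pos"]
for n in("scene","side"):
    p=proj(o[n],X);cv2.imwrite(f"pics/p12c_{n}.png",crop("p12",n,p[0],p[1]+15,70,65))
E
```

```text
time: 28.2
tool_pos: [0.5277, -0.2997, 0.2084]
tcp_rot: [-0.973, 1.519, -1.52]
wrist_force: [-0.0, 0.5, -0.5]
width: 0.444
[ 0.52767244 -0.29972427  0.20829086] [ 0.11455937 -0.35860369 -0.40857887] 0.4436564072693064
scene crop origin 156 26 x4
side crop origin 259 207 x4
```

View pics/p12c_scene.png

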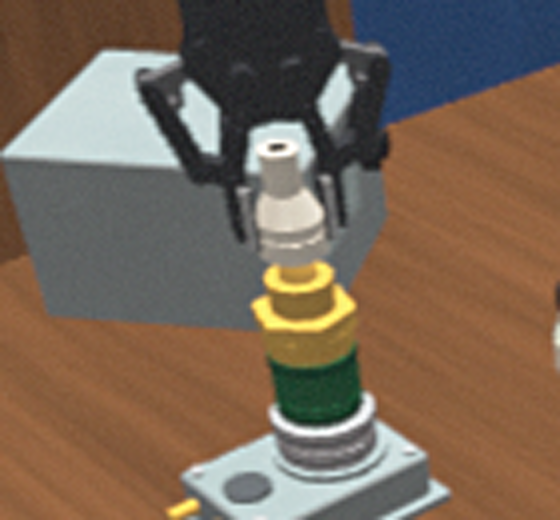

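View pics/p12c_side.png

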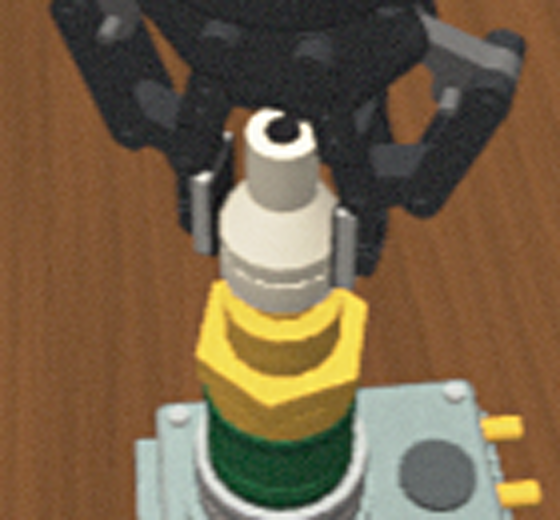

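```bash
python3 -m jog '[[0,0,-3,0,25],[0,0,-6,0,25],[0,0,-9,0,25],[0,0,-11,0,25],[0,0,-13,0,25],[0,0,-14,0,25],[0,0,-15,0,25],[0,0,-15,0,25],[0,0,-15,0,25],[0,0,-15,0,25]]' 50
```

```text
time: 29.6
tool_pos: [0.5278, -0.2998, 0.1937]
tcp_rot: [-0.973, 1.519, -1.52]
wrist_force: [-1.4, 0.1, 2.1]
width: 0.44
```

```bash
python3 -m jog '[[0,0,0,0,25],[0,0,0,0,85],[0,0,0,0,85],[0,0,0,0,85],[0,0,0,0,85],[0,0,30,0,85],[0,0,70,0,85],[0,0,100,0,85],[10,60,110,0,85],[20,120,110,0,85]]' 50
python3 -m jog '[[10,50,0,0,85],[20,100,0,0,85],[20,150,0,0,85],[20,150,0,0,85],[20,150,0,0,85],[20,150,0,0,85],[20,150,0,0,85],[20,150,0,0,85],[20,150,0,0,85],[20,150,0,0,85]]' 50
python3 - <<'E'
from h import *
o=look("p13")
s=bot.read_state();print(s["tool_pos"],s["wrist_force"],s["time"])
for n in("scene","side"):
    p=proj(o[n],(.528,-.298,.15));cv2.imwrite(f"pics/p13c_{n}.png",crop("p13",n,p[0],p[1],70,65))
    print(n,"axis px",[proj(o[n],(.527,-.2975,z)).round(1).tolist() for z in(.227,.175,.129,.085)])
E
```

```text
time: 30.85
tool_pos: [0.5485, -0.1794, 0.3051]
tcp_rot: [-0.969, 1.518, -1.523]
wrist_force: [0.0, -0.2, -0.6]
width: 0.994
time: 32.1
tool_pos: [0.5677, -0.0299, 0.3033]
tcp_rot: [-0.973, 1.52, -1.52]
wrist_force: [0.5, 0.1, 0.1]
width: 0.991
[ 0.5676734  -0.02970316  0.30327261] [-0.16868545  1.63339557 -0.11479385] 32.25
scene crop origin 160 34 x4
scene axis px [[226.2, 68.7], [229.8, 90.2], [232.8, 107.7], [235.4, 123.4]]
side crop origin 259 220 x4
side axis px [[328.6, 246.0], [328.4, 273.6], [328.3, 295.0], [328.2, 313.4]]
```

View pics/p13c_scene.png

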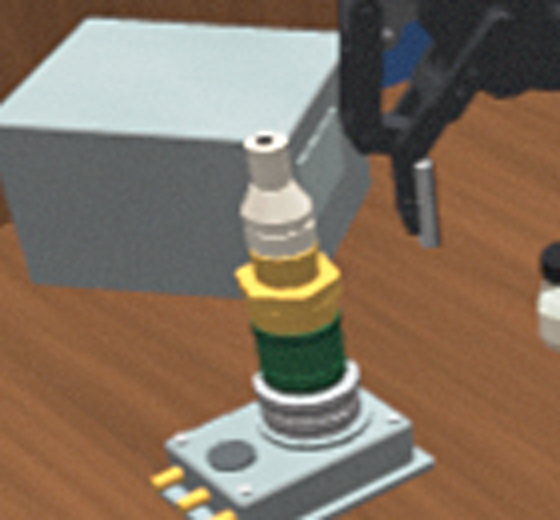

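View pics/p13c_side.png

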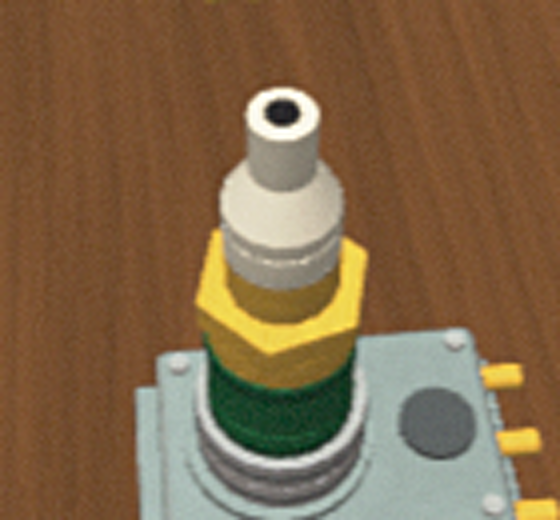

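View pics/p13_scene.png

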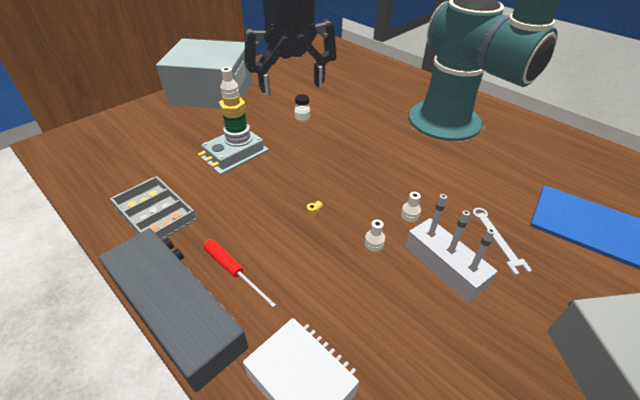

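View pics/p13_side.png

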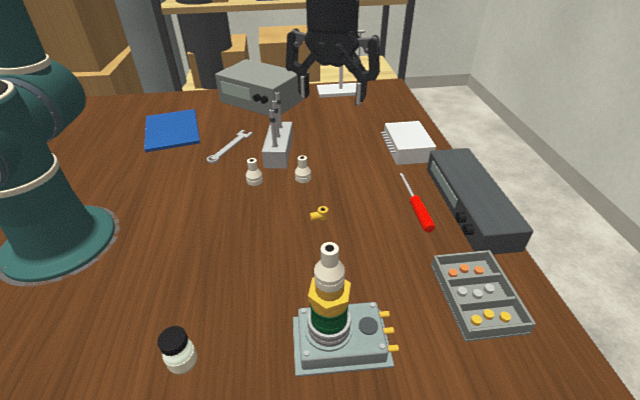

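Run:
```python
from h import *
sc=bot.read_camera("scene");sd=bot.read_camera("side")
a=hole(sc,225.9,69,3);b=hole(sd,329.1,247.5,4);print(a,b,tri(sc,a,sd,b),cast(sc,a,.225),cast(sd,b,.225))
bot.finish_job();print(bot.read_state()["time"])
```

```text
[225.91044776  68.92179104] [329.14573845 247.86076773] [ 0.52710365 -0.29937079  0.22587841] [ 0.5257324  -0.30107947  0.225     ] [ 0.52748344 -0.2987493   0.225     ]
the job is handed in; nothing more can be done
the job is handed in; nothing more can be done
```

The jet column is built on the manifold's spigot in the order asked: flange, coupling, reducer, then the nozzle that started farthest to the robot's right. Each part was let go before I fetched the next. The job took about 32 s, and the wrist force readings I printed, at most about 7 N, were far below the limit.

**Last checks:**
- **Seating:** every part came down to within 0.5 mm of its fully seated height. In both fixed cameras the column looks upright, with the shoulders closed.
- **Nozzle top:** it measures 226 mm above the bench, against 225 mm expected. Its bore is about 3 mm from where I first measured the spigot axis, which the camera error and the play in the sockets cover.
- **Surroundings:** the final pictures show the tap tubes and the two spare nozzles standing where they were. The gripper is open and well clear of everything.

**Disagreements:** the scene and side cameras differed by a steady 2–4 mm throughout, so I lined parts up by relative measurements. While I aligned the reducer and the nozzle, the scene camera's reading of the reducer's small bore was off by about 1 pixel. There I relied on the side camera and the measured arm positions instead.

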